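Clamp a framed mirror in the glue press

TASK

The small framed mirror hanging on the two-peg stand has fresh glue in it: lift it up and off the pegs, stand it upright in the channel of the glue press with its hanging window at the top, and let go of it. Then push the press's upright handle towards the mirror until the sprung rubber-padded nose bears on the mirror and is pushed about half of its 20 mm travel back into the slide (never all the way), and finish while still holding the handle there, touching the mirror with nothing but the press. Leave the glue bottle, the bangle and the screwdriver alone.

Things in the scene. Friction and masses are not known exactly. Their poses are not given: they have to be found in the camera images.
- mirror: Framed mirror of dark wood, a slab 14 thick (its x) by 80 wide (y) by 130 tall (z), about 150 g. Origin: centre of its bottom face, z up. From the bottom: solid panel with glass on its -x face, 0 to 76 mm; through window 60 wide, 76 to 104; solid top bar, 104 to 130, to be pinched from above across the 14 mm. It starts hanging upright, parallel to the stand, its bottom 37 mm above the table.
- mirror_top (a point): Centre of the mirror's top edge, 130 mm above its origin, same axes.
- stand: Wooden stand fixed to the table; origin on the table below the middle of the hanging place, z up. An upright plate 48 wide has its front face at x = +65 mm and ends 143 mm above the table. Two level steel pegs, 8 mm thick, at y = +17 and -17 mm, run from it to -x (roughly to the robot) through the mirror's window, carry its top bar, and end in upturned tips at x = -18 to -26 mm.
- stand_pegs (a point): Middle of the hanging place between the pegs, level with their tops, 141 mm above the table; axes of the stand. The upturned tips end 149 mm above the table: raise the mirror more than 8 and less than 20 mm (14 is best), then draw it to the stand's -x by 50 mm or more to clear them.
- press: Grey glue press fixed to the table; origin on the table below the middle of the channel, x from handle to backstop, z up. Base plate 240 x 120 x 20 mm, x -170 to +70. Backstop: a wall 90 wide, face at x = +12 mm, rising to 105 mm above the table. Facing it a front lip, x -20 to -12 mm, and end cheeks at y = +-47 mm, all 12 mm high, bound the channel.
- press_channel (a point): Centre of the channel's floor, 20 mm above the table; axes of the press. The channel is 24 mm wide (x) and 94 mm long (y); the mirror stands in it with its thickness along x, its top then 150 mm above the table.
- handle (a point): Middle of the rear (-x) face of the upright black handle on the slide, 120 mm above the table; moves with the slide, at rest at press x = -130 mm. The handle is a plate 12 thick (x) by 60 wide (y), free from 75 to 136 mm above the table. Push it along the press's +x with closed fingers on its rear face, or pinch it from above.
- slide (a joint): Travel of the slide with the handle, m: 0 at rest, growing to 0.062 towards the backstop (press +x). A return spring pushes it back: 3.2 N at 0, plus 80 N/m. With the mirror flat against the backstop the nose touches it at 0.040, and about 0.050 gives the wanted squeeze; the handle then takes about 15 N.
- nose (a joint): How far the sprung nose is pushed back into the slide, m: 0 sticking out, 0.020 all the way in; 700 N/m, wanted about 0.010 (7 to 8 N). A dark groove on its steel shank, 10 mm in front of the slide's face at rest, reaches that face at the wanted squeeze.
- nose_pad (a point): Centre of the front face of the nose's round rubber pad (32 mm across), 60 mm above the table; at rest at press x = -42 mm.
- glue: Glue bottle, 38 mm across, 85 tall, a bystander; origin under its centre.
- bangle: Wooden bangle, 72 mm across, 12 high, a bystander; origin under its centre.
- driver: Screwdriver 150 mm long lying on the table, a bystander.
Things that resemble listed ones, but are neither listed nor needed, are in the scene too. Of the things that look like the stand, the largest one is meant.

How it is judged (in metres and radians):
On the way, in this order (a step that is already met when the one before it is completed fails the run):
1. the mirror is off the pegs, carried by the fingers (distance between mirror and stand above 0.085 m and contact force between the fingers and mirror above 1 N and contact force between stand and mirror below 0.1 N), for 0.1 s.
2. the mirror stands in the press's channel, let go, before it is squeezed (x of mirror in the frame of press between -0.013 and 0.013 m and y of mirror in the frame of press between -0.014 and 0.014 m and z of mirror in the frame of press between 0.014 and 0.026 m and angle between mirror's own z axis and vertical below 0.12 rad and angle between the x axis of mirror and the x axis of press, either way round below 0.2 rad and contact force between each of the arm, the fingers and mirror below 0.3 N and value of joint nose below 0.003 m), for 0.2 s.
At the end, for the whole second after the job is handed in: For the last second the mirror stands in the channel (height within 6 mm, centred within 14 mm, tilt under 0.12, yaw within 0.2 rad of the press), untouched by the robot, the nose pushed in 5 to 15 mm, the slide 42 to 58 mm forward, held by the fingers (over 4 N) (x of mirror in the frame of press between -0.013 and 0.013 m and y of mirror in the frame of press between -0.014 and 0.014 m and z of mirror in the frame of press between 0.014 and 0.026 m and angle between mirror's own z axis and vertical below 0.12 rad and angle between the x axis of mirror and the x axis of press, either way round below 0.2 rad and contact force between each of the arm, the fingers and mirror below 0.3 N and value of joint nose between 0.005 and 0.015 m and value of joint slide between 0.042 and 0.058 m and contact force between the fingers and anything else above 4 N and x of nose_pad in the frame of press between -0.008 and 0.004 m and linear speed of mirror below 0.02 m/s); the arm keeps its last pose, push and grip.
It fails at once if the nose is pushed all the way in (value of joint nose above 0.0185 m).
It fails at once if the mirror is tipped over or dropped (angle between mirror's own z axis and vertical above 0.7 rad or height (world z) of mirror below 0.012 m).
It fails at once if a bystander is disturbed (distance of any of glue, bangle, driver from where it was at the start of the episode above 0.03 m).
It also fails if it takes over 56 s, if anything falls off the work surface, if the arm or the gripper's body presses on something with over 40 N, if the wrist force passes 120 N, or if a joint passes its speed limit or range.

ROBOT

A 6-joint arm with a two-finger parallel gripper is mounted at the origin on the work surface. World frame = base frame: x ahead of the robot, y to its left, z up, the work surface at z = 0. Lengths are in mm, angles in rad, forces in N, time in s.
With the tool pointing down it reaches from about 275 to 850 mm from the base axis. Payload 5.2 kg.
Tool frame: the origin (TCP) lies at the very end of the fingers, on their centre line; the grasp point (between the pads) lies 19 mm behind it; z points along the fingers, y is the line along which they close (so a half turn about z gives the same grasp; the last joint's range is limited). The gripper opens to 85 mm and grips with 20 to 120 N. Pads are 22 mm wide; open, the fingers measure 114 mm over their backs; the gripper's body (76 mm by 85 mm) begins 54 mm behind the grasp point. The pads swing forward as they close: fully open they stand 13 mm farther back than shut.
Start: joints at [0.907, 0.259, 1.535, -0, 1.348, -0.203], TCP at [244.546, 492.648, 231.31] pointing down, gripper open.
Joint ranges: [-3.14, 3.14], [-0.91, 2.08], [0.19, 2.58], [-1.22, 4.36], [0.22, 2.71], [-3.12, 3.12]. Speed limits (rad/s): [2.57, 2.57, 3.14, 3.14, 3.14, 3.14].

INTERFACE

Orientations are given as a unit quaternion [x, y, z, w].
In Python, from bench import sense, snapshot, job_done gives the robot as it stands.
- The arm moves only by the shell command python3 -m inch 'ROWS' [OPENING] [FORCE]. ROWS is JSON, a list of rows, each a list of 4 numbers: the shift along the tool's x, y, z normalised to -1 to 1, where 1 is 0.5 m, then the turn about the tool's z normalised to -1 to 1, where 1 is 45 degrees. In form: [[tx, ty, tz, roll], ...]. A call has 1 to 12 rows; each row shifts and turns the commanded pose from where the row before left it, along the tool's axes as they then stand; what a row does not reach is not made up. A row lasts 1/10 s, in which the tool goes at most 50 mm and 8.59 degrees, less where a joint would pass 70% of its speed; a pose out of reach is approached as far as the arm can. A call with a number of a shift or a turn outside -1 to 1 is refused whole. A call with a gripper value outside its range is refused whole. OPENING is the opening, from 0 (shut) to 1 (fully open), set as the call begins (- or left out, the last holds). The fingers move at their own pace and stop on an object; FORCE is the grip in N (left out, the last holds). Time passes only in rows, so rows that do not move let the fingers close. It gives the time, the measured TCP pose, the force, the opening and the grip force at its end, in the units of the state.
- sense(): the state, without advancing time (a new reading comes with each control period).
- snapshot(name): name is "scene" or "top" or "wrist"; returns a dict with "pixels" (400x640x3 uint8, red, green, blue), "depth" (400x640 float32, mm along the optical axis (not along the pixel's ray), 0 where there is no reading), "fovy" (degrees; the focal length in pixels is half the picture's height over the tangent of half this angle, whatever the lens; pixels are square), "cx", "cy" (the principal point, pixels), "R" (3x3) and "t" (3): a world point X has camera coordinates R X + t. Camera axes: x right, y down, z forward; pixel columns grow to the right and rows downward; lengths in mm; the calibration is good to about 2 mm. The wrist camera is an equidistant fisheye: a pixel r from the principal point sees the ray r / f radians off the axis. A picture is of the moment at which its call begins.
- job_done(): hands the job in; it is judged then, once.
The state is a dict: "clock": time; "q": joint angles; "qvel": joint speeds; "tau": joint torques, N m; "eef_pos": TCP position; "eef_rot": TCP orientation; "ft_force": force on the tool from outside, world axes, zero at the start; "torque": the same for the moment, N m; "opening": finger opening in mm; "finger_force": force on a finger pad.
Only numpy, scipy, OpenCV 4.12 (cv2) and the standard library are available. Lean on these libraries where they do the work, as an engineer would, in place of code of your own. Each camera call takes 0.05 s, during which the arm holds its last target. There are 200 camera calls.

## Working session

There is one attempt and no reset: what is moved stays moved. The work goes in short steps, Python scripts to look and compute and a shell command to move; the robot and the scene stay as the last step left them, time stands still between calls to the robot, and variables do not carry over. Pictures are saved under pics/ and viewed, at most 10 in all, crops included, and the job is handed in when it is done.

```bash
ls; mkdir -p pics; cat > h.py <<'E'
import numpy as np, cv2
from bench import sense, snapshot
def save(s,name,crop=None,scale=1):
    im=s["pixels"][:,:,::-1]
    if crop: im=im[crop[1]:crop[3],crop[0]:crop[2]]
    if scale!=1: im=cv2.resize(im,None,fx=scale,fy=scale,interpolation=cv2.INTER_CUBIC)
    cv2.imwrite("pics/"+name,im)
def f(s): return 200/np.tan(np.radians(s["fovy"])/2)
def cloud(s):  # pinhole depth -> world points HxWx3
    d=s["depth"].astype(float); v,u=np.mgrid[0:400,0:640]; F=f(s)
    c=np.stack([(u-s["cx"])/F*d,(v-s["cy"])/F*d,d],-1)
    return (c-np.array(s["t"]))@np.array(s["R"])
def ray(s,u,v,z):
    R=np.array(s["R"]);o=-R.T@np.array(s["t"]);d=R.T@np.array([(u-s["cx"])/f(s),(v-s["cy"])/f(s),1])
    return o+d*(z-o[2])/d[2]
E
python3 - <<'E'
from h import *
import pickle
print(sense())
for n in("scene","top"):
    s=snapshot(n); save(s,n+"0.png"); pickle.dump(s,open(n+".pkl","wb")); print(n,s["fovy"],np.round(s["R"],3).tolist(),s["t"],(s["depth"]>0).mean())
E
```

```text
pics
{'clock': 0.0, 'q': array([ 9.07221216e-01,  2.59346276e-01,  1.53611140e+00,  6.12144606e-06,
        1.34800959e+00, -2.02790272e-01]), 'qvel': array([ 3.61004244e-05,  1.81644883e-05, -1.33997048e-03, -4.84565473e-04,
       -1.14448982e-03,  2.93857669e-03]), 'tau': array([-1.40805911e-03, -4.46041918e+01, -2.90571016e+01, -5.66136769e-04,
        1.19452484e-02, -1.67989629e-05]), 'eef_pos': array([244.18837182, 492.21337778, 230.46158053]), 'eef_rot': array([ 2.28360153e-01,  9.73576274e-01, -8.49475633e-04, -3.96152615e-04]), 'ft_force': array([-0.08205929, -1.05809254, -0.71574239]), 'torque': array([0.00269566, 0.00685581, 0.03242407]), 'finger_force': 0.0, 'opening': 85.25802902497439}
scene 46.47770681355152 [[0.547, 0.837, 0.024], [0.506, -0.308, -0.805], [-0.667, 0.453, -0.592]] [-317.5225976  -198.14130838 1600.2880181 ] 0.98924609375
top 51.201757098208475 [[0.018, -1.0, 0.02], [-0.98, -0.022, -0.197], [0.198, -0.016, -0.98]] [ -29.05591297  616.67671039 1139.406225  ] 0.99591015625
```

View pics/scene0.png

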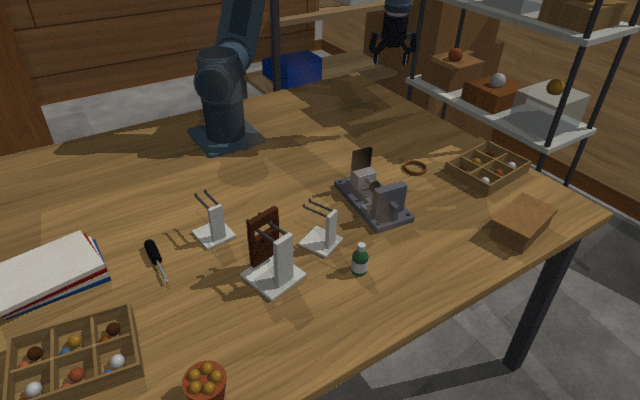

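View pics/top0.png

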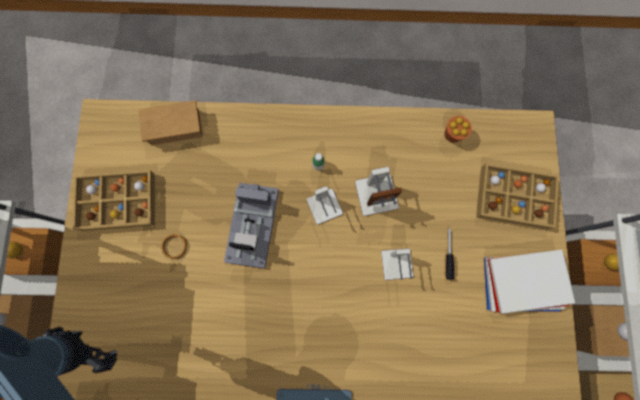

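The candidates for the stand are three white stands: scene (213,225), empty; scene (320,230), empty; and scene (273,260), which is the largest and carries the mirror. The largest is at top (378,192). The press is at top (252,225), with its handle toward the robot (top (240,250)). The bangle is at (175,246), the glue at (318,160) and the driver at (450,255), all in the top view. I'll measure from both views.

```bash
cat > m.py <<'E'
from h import *
import pickle
def rect(P,name):
    if len(P)<6: print(name,len(P));return
    (c,wh,a)=cv2.minAreaRect(P[:,:2].astype(np.float32)); b=cv2.boxPoints((c,wh,a)); e=b[1]-b[0];e2=b[2]-b[1]
    L=e if np.hypot(*e)>np.hypot(*e2) else e2
    print(name,len(P),"c",np.round(c,1),"size",np.round(sorted(wh),1),"long-axis deg",round(np.degrees(np.arctan2(L[1],L[0]))%180,1),"z",np.round(np.percentile(P[:,2],[2,50,98]),1))
S={n:pickle.load(open(n+".pkl","rb")) for n in("scene","top")}
top=S["top"]
cm=ray(top,385,195,150); cp=ray(top,252,225,60); print("guess",cm,cp)
for n,s in S.items():
    P=cloud(s); hsv=cv2.cvtColor(s["pixels"],cv2.COLOR_RGB2HSV); r=s["pixels"].astype(int)
    near=np.hypot(P[...,0]-cm[0],P[...,1]-cm[1])<110
    brown=(hsv[...,1]>100)&(hsv[...,2]<130)&near
    rect(P[brown&(P[...,2]>30)],n+" mirror all")
    rect(P[brown&(P[...,2]>158)],n+" mirror top")
    wh=(hsv[...,1]<60)&near
    rect(P[wh&(P[...,2]>138)&(P[...,2]<150)],n+" stand plate top")
    rect(P[wh&(P[...,2]>4)&(P[...,2]<30)],n+" stand base")
    near=np.hypot(P[...,0]-cp[0],P[...,1]-cp[1])<160
    rect(P[near&(hsv[...,1]<80)&(P[...,2]>14)&(P[...,2]<25)],n+" press base")
    rect(P[near&(hsv[...,1]<90)&(P[...,2]>14)],n+" press all")
    rect(P[near&(P[...,2]>98)&(P[...,2]<109)],n+" backstop top")
    rect(P[near&(P[...,2]>127)&(P[...,2]<142)],n+" handle top")
E
python3 m.py
python3 - <<'E'
import pickle; from h import *
a=pickle.load(open("scene.pkl","rb"));im=cv2.resize(a["pixels"][190:310,180:370,::-1],None,fx=4,fy=4);cv2.imwrite("pics/crop1.png",im)
E
```

```text
guess [ 624.01656284 -179.97023918  150.        ] [548.39342836 184.97841738  60.        ]
scene mirror all 1225 c [ 652.  -177.9] size [62.4 82.5] long-axis deg 103.6 z [ 41.8 111.1 166.6]
scene mirror top 229 c [ 631.4 -182.4] size [17.5 80.2] long-axis deg 101.9 z [158.4 164.8 167.6]
scene stand plate top 204 c [ 654.1 -181.4] size [ 47.1 102.2] long-axis deg 15.4 z [138.2 140.3 146.3]
scene stand base 1265 c [ 654.8 -149.5] size [110.8 173.6] long-axis deg 102.5 z [ 5.  10.7 25.7]
scene press base 1024 c [559.2 191.4] size [123.3 243.5] long-axis deg 173.6 z [14.9 18.6 24. ]
scene press all 2747 c [559.2 191.4] size [123.3 243.5] long-axis deg 173.6 z [ 15.5  41.  107.4]
scene backstop top 306 c [563.9 190.1] size [ 90.9 166. ] long-axis deg 173.4 z [ 98.4 103.1 108.1]
scene handle top 83 c [486.1 201.9] size [16.1 61.4] long-axis deg 83.4 z [127.2 132.6 136. ]
top mirror all 234 c [ 627.4 -181.9] size [14.8 79.6] long-axis deg 106.4 z [ 82.9 164.1 170. ]
top mirror top 144 c [ 628.5 -181.5] size [14.1 79.6] long-axis deg 104.8 z [159.6 166.1 170.3]
top stand plate top 208 c [ 648.3 -170.1] size [ 63.5 105.3] long-axis deg 11.3 z [138.3 141.3 147.6]
top stand base 737 c [ 652.9 -149.5] size [111.4 170.8] long-axis deg 102.0 z [ 6.  11.8 17.8]
top press base 1890 c [557.2 193.7] size [121.  239.8] long-axis deg 173.0 z [15.5 20.2 24.6]
top press all 3299 c [557.5 193.6] size [121.  240.3] long-axis deg 173.0 z [ 16.   23.  134.9]
top backstop top 296 c [560.8 193.3] size [ 91.4 167.2] long-axis deg 173.1 z [ 99.5 104.7 108.5]
top handle top 108 c [483.6 201.9] size [11.9 58.5] long-axis deg 82.8 z [130.1 135.4 139.5]
```

View pics/crop1.png

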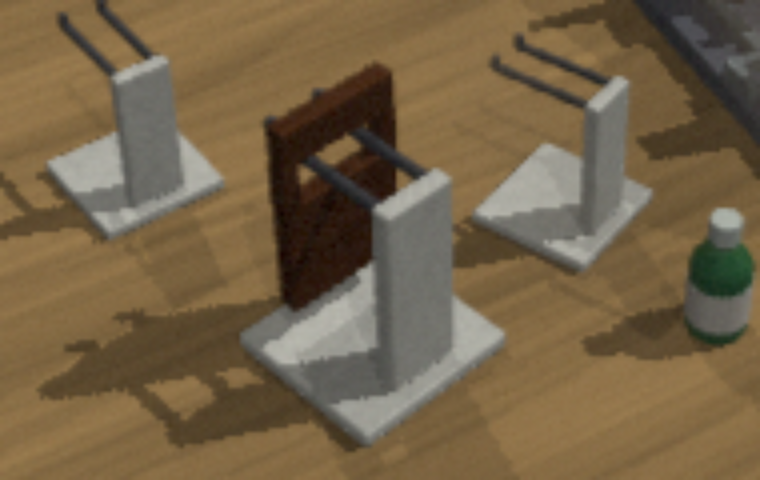

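The crop confirms it: the mirror hangs on the largest stand, in the middle of the crop, with two pegs through its window. Estimates from the two views:

| Item | Position (mm) | Yaw |
|---|---|---|
| Mirror | (629.5, -182), top at z = 166 | about 13.5° |
| Press origin | (607.8, 186.6) | about -6.9° |

Next I'll hover above the mirror.

```bash
R='[-0.0645,-0.0433,0,0]'; python3 -m inch '[[-0.0645,-0.0433,0,0],[-0.0645,-0.0433,0,0],[-0.0645,-0.0433,0,0],[-0.0645,-0.0433,0,0],[-0.0645,-0.0433,0,0],[-0.0645,-0.0433,0,0],[-0.0645,-0.0433,0,0],[-0.0645,-0.0433,0,0],[-0.0645,-0.0433,0,0],[-0.0645,-0.0433,0,0]]'
python3 -m inch '[[-0.0645,-0.0433,0,0],[-0.0645,-0.0433,0,0],[-0.0645,-0.0433,0,0],[-0.0645,-0.0433,0,0],[-0.0645,-0.0433,0,0],[-0.0645,-0.0433,0,0],[-0.0645,-0.0433,0,0],[-0.0645,-0.0433,0,0],[-0.0645,-0.0433,0,0],[-0.0645,-0.0433,0,0]]'
python3 -m inch '[[0,0,0,0.185],[0,0,0,0.185],[0,0,0,0.185],[0,0,0,0.185],[0,0,0,0.185],[0,0,0,0.185],[0,0,0,0],[0,0,0,0],[0,0,0,0]]'
cat >> h.py <<'E'
from scipy.spatial.transform import Rotation as Ro
def to(x,y,z,yaw=None):
    st=sense(); R=Ro.from_quat(st["eef_rot"]).as_matrix(); p=st["eef_pos"]
    yw=np.degrees(np.arctan2(R[1,1],R[0,1])); d=R.T@(np.array([x,y,z])-p)
    print("at",p.round(1),"tool-y yaw",round(yw,2),"tilt",R[:,2].round(3),"shift units",(d/500).round(4),"roll units",None if yaw is None else round((yw-yaw)/45,3),"F",st["ft_force"].round(1),"t",st["clock"])
def wrays(s,u,v):
    u=np.asarray(u,float)-s["cx"];v=np.asarray(v,float)-s["cy"];r=np.hypot(u,v);F=f(s);th=r/F;k=np.sin(th)/np.maximum(r,1e-9)
    c=np.stack([u*k,v*k,np.cos(th)],-1); R=np.array(s["R"]); return -R.T@np.array(s["t"]),c@R
def wcloud(s):
    v,u=np.mgrid[0:400,0:640]; o,d=wrays(s,u,v); ax=np.array(s["R"])[2]
    return o+d*(s["depth"]/np.maximum(d@ax,1e-6))[...,None]
E
python3 - <<'E'
from h import *; import pickle
to(629.5,-182,230,13.5)
s=snapshot("wrist"); pickle.dump(s,open("w1.pkl","wb")); save(s,"w1.png"); print(s["fovy"],(-np.array(s["R"]).T@np.array(s["t"])).round(1),np.round(s["R"],2).tolist(),(s["depth"]>0).mean())
E
```

```text
clock: 1.1
eef_pos: [437.4, 153.8, 231.1]
eef_rot: [0.228, 0.974, -0.0, -0.0]
ft_force: [0.5, -0.0, -0.1]
opening: 85.4
finger_force: 0.0
clock: 2.1
eef_pos: [630.1, -183.4, 230.6]
eef_rot: [0.228, 0.974, 0.0, -0.001]
ft_force: [-0.1, 0.6, -0.1]
opening: 85.3
finger_force: 0.0
clock: 3.0
eef_pos: [629.6, -181.9, 231.0]
eef_rot: [0.617, 0.787, -0.0, -0.0]
ft_force: [0.5, 0.4, 0.3]
opening: 85.4
finger_force: 0.0
at [ 629.6 -181.9  231. ] tool-y yaw 13.82 tilt [-0.  0. -1.] shift units [-0.     -0.0003  0.0021] roll units 0.007 F [0.5 0.4 0.3] t 3.0
65.70646984690485 [ 610.8 -104.8  373.9] [[0.97, 0.24, -0.0], [0.23, -0.92, 0.31], [0.07, -0.3, -0.95]] 0.9960546875
```

View pics/w1.png

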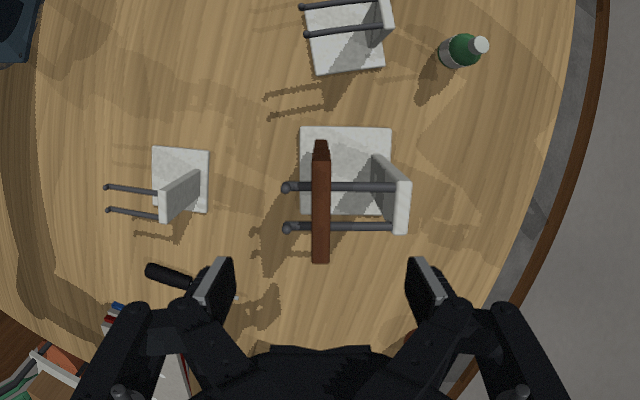

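The wrist view shows the mirror bar edge-on at (321,210), the two peg tips at (287,187) and (289,228), and the plate top at (400,205). The fingers are at the bottom. I'll measure these with the wrist depth.

```bash
cat > wm.py <<'E'
from h import *; import pickle
from m import rect
s=pickle.load(open("w1.pkl","rb"));P=wcloud(s);hsv=cv2.cvtColor(s["pixels"],cv2.COLOR_RGB2HSV)
v,u=np.mgrid[0:400,0:640]; box=(u>270)&(u<420)&(v>120)&(v<275)
rect(P[box&(P[...,2]>160)&(P[...,2]<174)],"mirror top")
rect(P[box&(P[...,2]>138)&(P[...,2]<148)&(u>375)],"plate top")
for n,a,b in(("peg+",172,200),("peg-",214,240)):
    rect(P[box&(u<306)&(v>a)&(v<b)&(P[...,2]>125)],n+" tip")
    rect(P[box&(u>335)&(u<375)&(v>a)&(v<b)&(P[...,2]>125)],n+" shaft")
# plane ray check: top-edge contour intersect at 167
m=(box&(hsv[...,1]>100)&(hsv[...,2]<130)&(v>155)&(u>305)&(u<335)&(P[...,2]>150))
o,d=wrays(s,u[m],v[m]);q=o+d*((167-o[2])/d[:,2])[:,None];rect(q,"mirror via rays z167")
E
python3 wm.py | tail -7
```

```text
mirror top 2030 c [ 630.2 -181.8] size [13.8 80.9] long-axis deg 103.3 z [164.8 167.2 168.6]
plate top 1234 c [ 688.8 -171.2] size [29.5 47.4] long-axis deg 107.7 z [138.7 142.6 144.5]
peg+ tip 249 c [ 603.7 -141.2] size [19.3 71.6] long-axis deg 94.0 z [138.4 141.6 149.8]
peg+ shaft 360 c [ 632.1 -142.4] size [28.3 81.6] long-axis deg 138.7 z [137.2 140.7 142.5]
peg- tip 249 c [ 607.9 -158. ] size [ 18.8 105. ] long-axis deg 97.0 z [136.1 141.3 149.5]
peg- shaft 354 c [ 645.2 -148.9] size [ 32.1 107.2] long-axis deg 111.2 z [138.  140.7 142.4]
mirror via rays z167 2012 c [ 628.4 -180.3] size [15.9 82.8] long-axis deg 103.8 z [167. 167. 167.]
```

```bash
cat >> wm.py <<'E'
c=np.array([630.2,-181.8]);a=np.radians(13.4);ex=np.array([np.cos(a),np.sin(a)]);ey=np.array([-ex[1],ex[0]])
for n,m in(("tip+",(u<306)&(v>172)&(v<200)&(P[...,2]>144)),("tip-",(u<306)&(v>214)&(v<240)&(P[...,2]>144)),
 ("sh+",(u>335)&(u<375)&(v>172)&(v<200)&(P[...,2]>139)),("sh-",(u>335)&(u<375)&(v>214)&(v<240)&(P[...,2]>139)),("plate",(u>375)&(P[...,2]>140)&(P[...,2]<146))):
    q=P[box&m][:,:2]-c;X=q@ex;Y=q@ey; k=np.polyfit(X,Y,1) if n[0]=='s' else [0]
    print(n,len(q),np.percentile(X,[3,50,97]).round(1),np.percentile(Y,[3,50,97]).round(1),np.round(k[0],3))
E
python3 wm.py | tail -5; python3 -c "
from h import *
to(630,-181.8,190,13.4);to(630,-181.8,150,13.4)"
```

```text
tip+ 90 [-31. -27.  -1.] [11.4 15.  79.4] 0
tip- 84 [-30.7 -27.2 -24.1] [-22.5 -18.5 -15.6] 0
sh+ 309 [12.3 26.9 41.6] [11.7 14.9 17.6] -0.134
sh- 303 [12.8 27.8 43.6] [-22.7 -19.  -15.9] -0.561
plate 1122 [46.7 63.5 71.9] [-23.5  -0.3  19.3] 0
at [ 629.7 -181.9  231.2] tool-y yaw 13.78 tilt [-0.  0. -1.] shift units [0.0001 0.0007 0.0823] roll units 0.008 F [-0.3  0.4  0.3] t 3.05
at [ 629.7 -181.9  231.2] tool-y yaw 13.78 tilt [-0.  0. -1.] shift units [1.000e-04 8.000e-04 1.623e-01] roll units 0.008 F [-0.3  0.4  0.3] t 3.05
```

```bash
python3 -m inch '[[0.002,0.001,0.02,0.008],[0,0,0.024,0],[0,0,0.04,0],[0,0,0.04,0],[0,0,0.04,0],[0,0,0,0],[0,0,0,0]]'
python3 -c "
from h import *
to(630.3,-183,149,13.4)"
python3 -m inch '[[0,0,0,0],[0,0,0,0],[0,0,0,0],[0,0,0,0],[0,0,0,0],[0,0,0,0],[0,0,0,0],[0,0,0,0]]' 0 70
python3 -c "
from h import *
to(630.3,-183,149,13.4)"
```

```text
clock: 3.75
eef_pos: [629.5, -180.7, 148.5]
eef_rot: [0.62, 0.784, -0.0, -0.001]
ft_force: [-0.5, 0.5, -0.4]
opening: 85.3
finger_force: 0.0
at [ 629.5 -180.7  148.5] tool-y yaw 13.31 tilt [-0.002  0.001 -1.   ] shift units [-0.0049  0.0004 -0.001 ] roll units -0.002 F [-0.5  0.5 -0.4] t 3.75
clock: 4.55
eef_pos: [630.2, -181.0, 149.9]
eef_rot: [0.621, 0.784, 0.0, 0.0]
ft_force: [-0.7, -0.1, 4.5]
opening: 12.2
finger_force: 71.2
at [ 630.2 -181.   149.9] tool-y yaw 13.29 tilt [ 0.001 -0.    -1.   ] shift units [-0.0039 -0.0008  0.0018] roll units -0.002 F [-0.7 -0.1  4.5] t 4.55
```

```bash
python3 -m inch '[[0,0,-0.007,0],[0,0,-0.007,0],[0,0,-0.007,0],[0,0,-0.007,0],[0,0,0,0],[0,0,0,0],[0,0,0,0]]'
python3 - <<'E'
from h import *
to(630.2-90*np.cos(np.radians(13.4)),-181-90*np.sin(np.radians(13.4)),164,13.4)
s=snapshot("wrist"); save(s,"w2.png",(230,100,450,280),3)
E
```

```text
clock: 5.25
eef_pos: [629.8, -180.8, 163.1]
eef_rot: [0.621, 0.784, -0.0, -0.0]
ft_force: [0.8, 0.6, -2.4]
opening: 12.0
finger_force: 70.5
at [ 629.8 -180.8  163.1] tool-y yaw 13.29 tilt [-0.  0. -1.] shift units [-0.0008 -0.1794 -0.0018] roll units -0.003 F [ 0.8  0.6 -2.4] t 5.25
```

View pics/w2.png

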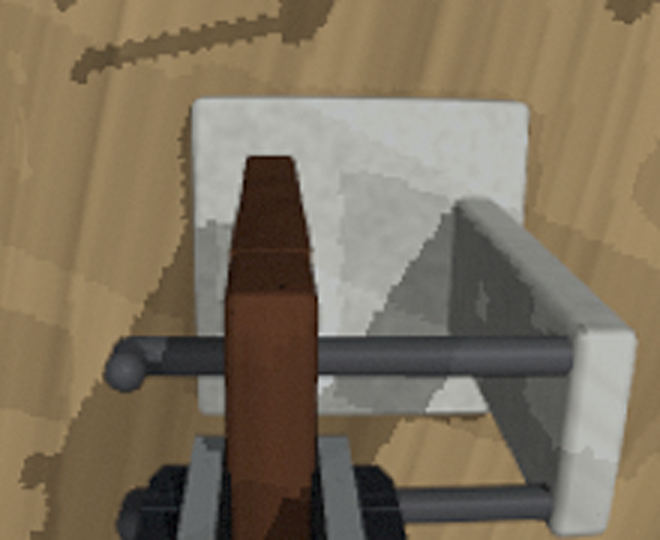

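The mirror is pinched and lifted, and both pegs show below the bar with the tips at (125,365) and (130,515) in the crop. I'll draw it back now.

```bash
python3 -m inch '[[0,-0.01,0,0],[0,-0.02,0,0],[0,-0.02,0,0],[0,-0.02,0,0],[0,-0.03,0,0],[0,-0.03,0,0],[0,-0.03,0,0],[0,-0.03,0,0],[0,-0.03,0,0],[0,0,0,0],[0,0,0,0],[0,0,0,0]]'
python3 - <<'E'
from h import *
to(607.8,186.6,163,-6.9)
s=snapshot("scene"); save(s,"s2.png",(180,140,440,320),3)
E
```

```text
clock: 6.5
eef_pos: [523.3, -206.3, 163.6]
eef_rot: [0.621, 0.784, 0.0, 0.0]
ft_force: [0.9, -0.3, -1.4]
opening: 12.3
finger_force: 70.5
at [ 523.3 -206.3  163.6] tool-y yaw 13.28 tilt [ 0.001 -0.    -1.   ] shift units [0.726  0.3449 0.0011] roll units 0.448 F [ 0.9 -0.3 -1.4] t 6.5
```

View pics/s2.png

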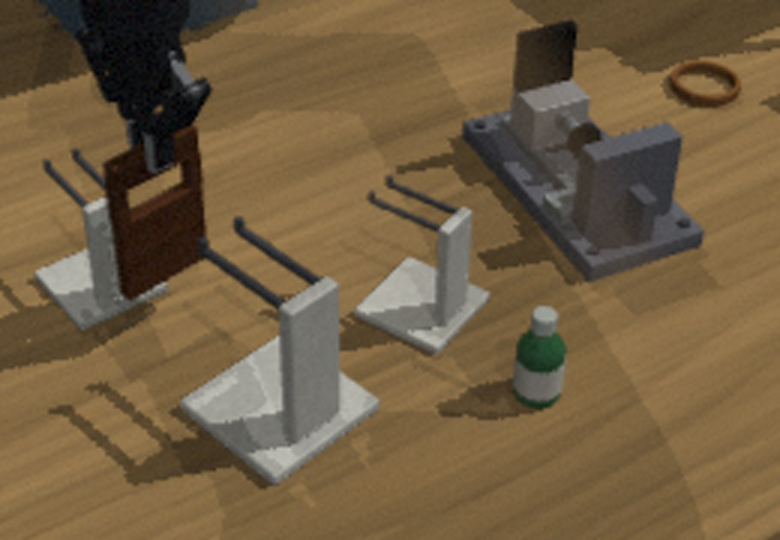

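The mirror is off the pegs, upright in the fingers (crop (155,210)). I'll lift it high, carry it over the press, and turn it.

```bash
python3 -m inch '[[0,0,-0.03,0],[0,0,-0.05,0],[0,0,-0.05,0],[0,0,-0.05,0],[0,0,-0.04,0],[0,0,0,0]]'
python3 -m inch '[[0.03,0.015,0,0],[0.06,0.0285,0,0],[0.066,0.031,0,0],[0.066,0.031,0,0],[0.066,0.031,0,0],[0.066,0.031,0,0],[0.066,0.031,0,0],[0.066,0.031,0,0],[0.066,0.031,0,0],[0.066,0.031,0,0],[0.066,0.031,0,0],[0.042,0.0225,0,0]]'
python3 -m inch '[[0,0,0,0.09],[0,0,0,0.12],[0,0,0,0.12],[0,0,0,0.118],[0,0,0,0],[0,0,0,0],[0,0,0,0]]'
python3 - <<'E'
from h import *; import pickle
to(607.8,186.6,200,-6.9)
for n in("wrist","top","scene"):
    s=snapshot(n); pickle.dump(s,open(n+"3.pkl","wb"))
    if n=="wrist": save(s,"w3.png")
E
```

```text
clock: 7.15
eef_pos: [524.8, -206.8, 276.4]
eef_rot: [0.62, 0.784, 0.0, 0.003]
ft_force: [-0.7, 1.5, -1.1]
opening: 12.5
finger_force: 70.6
clock: 8.35
eef_pos: [606.2, 190.5, 271.0]
eef_rot: [0.62, 0.785, -0.001, -0.002]
ft_force: [0.8, 0.1, -2.0]
opening: 12.3
finger_force: 70.5
clock: 9.05
eef_pos: [607.0, 187.1, 272.5]
eef_rot: [0.747, 0.664, -0.0, -0.0]
ft_force: [1.2, -0.4, -1.9]
opening: 12.7
finger_force: 70.5
at [607.  187.1 272.5] tool-y yaw -6.75 tilt [-0.001 -0.    -1.   ] shift units [-0.0008  0.0019  0.145 ] roll units 0.003 F [ 1.2 -0.4 -1.9] t 9.05
```

View pics/w3.png

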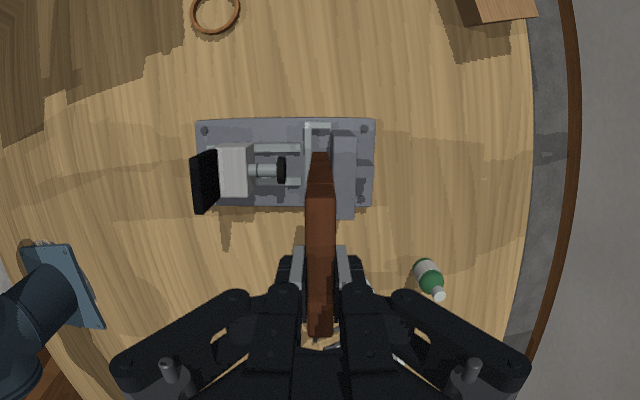

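The wrist view shows the mirror bar at (320,240), with the backstop at (343,175), the channel bracket at (317,130) and the handle at (204,180). Next I'll measure the mirror in the hand and refine the press position.

```bash
cat > p.py <<'E'
from m import rect; from h import *; import pickle
s=pickle.load(open("wrist3.pkl","rb"));P=wcloud(s);hsv=cv2.cvtColor(s["pixels"],cv2.COLOR_RGB2HSV)
v,u=np.mgrid[0:400,0:640]
br=(hsv[...,1]>100)&(hsv[...,2]<150)
near=(np.hypot(P[...,0]-570,P[...,1]-190)<170)
rect(P[near&br&(P[...,2]>282)&(u>290)&(u<350)],"mirror top")
rect(P[near&br&(P[...,2]>140)&(u>290)&(u<350)],"mirror all")
rect(P[near&(P[...,2]>131)&(P[...,2]<139)&(u<230)],"handle top")
rect(P[near&(P[...,2]>101)&(P[...,2]<109)&(u>325)&(u<365)],"backstop top")
rect(P[near&(P[...,2]>16)&(P[...,2]<24)],"base")
rect(P[near&(P[...,2]>28)&(P[...,2]<35)&(u>295)&(u<340)],"cheek/lip")
for n in("top3","scene3"):
    s=pickle.load(open(n[:-1]+"3.pkl","rb"));P=cloud(s);hsv=cv2.cvtColor(s["pixels"],cv2.COLOR_RGB2HSV)
    near=(np.hypot(P[...,0]-607,P[...,1]-187)<70);br=(hsv[...,1]>100)&(hsv[...,2]<130)
    rect(P[near&br&(P[...,2]>140)&(P[...,2]<295)],n+" mirror")
    rect(P[near&br&(P[...,2]>278)&(P[...,2]<295)],n+" mirror top")
E
python3 p.py|tail -10
```

```text
mirror top 4335 c [607.7 206.7] size [ 19.  119.5] long-axis deg 86.3 z [287.  289.7 358.5]
mirror all 5250 c [606.  206.8] size [ 22.5 119.5] long-axis deg 86.3 z [192.9 289.5 356.4]
handle top 661 c [485.3 204.1] size [12.5 59. ] long-axis deg 81.6 z [131.8 135.8 137.3]
backstop top 1891 c [632.5 184.6] size [25.8 91. ] long-axis deg 83.8 z [103.4 105.3 106.7]
base 7094 c [558.3 194.1] size [120.3 239.9] long-axis deg 172.6 z [18.3 20.3 22.4]
cheek/lip 561 c [595.  200.9] size [41.5 98.3] long-axis deg 61.4 z [28.1 32.  33.7]
top3 mirror 117 c [601.  160.8] size [10.5 30.3] long-axis deg 82.4 z [186.3 273.  293.7]
top3 mirror top 52 c [600.5 157.2] size [10.5 21.9] long-axis deg 82.4 z [279.2 289.3 294.5]
scene3 mirror 1203 c [608.9 184.4] size [36.6 82. ] long-axis deg 74.1 z [162.1 221.  288.6]
scene3 mirror top 144 c [608.7 183.7] size [36.6 79.8] long-axis deg 74.1 z [278.6 286.1 290.7]
```

```bash
cat >> p.py <<'E'
s=pickle.load(open("wrist3.pkl","rb"));P=wcloud(s);hsv=cv2.cvtColor(s["pixels"],cv2.COLOR_RGB2HSV)
br=(hsv[...,1]>100)&(hsv[...,2]<150)
a=np.radians(-7.2);E=np.array([[np.cos(a),-np.sin(a)],[np.sin(a),np.cos(a)]])
def pr(m,n):
    q=(P[m][:,:2]-[608,188])@E; print(n,len(q),"x",np.percentile(q[:,0],[1,5,50,95,99]).round(1),"y",np.percentile(q[:,1],[0.5,3,50,97,99.5]).round(1),"slope",np.round(np.polyfit(q[:,1],q[:,0],1)[0],3))
pr(br&(P[...,2]>286)&(P[...,2]<292)&(u>290)&(u<350),"mirror top")
for z in(90,125):pass
pr((P[...,2]>103)&(P[...,2]<108)&(u>325)&(u<365)&(v<225),"backstop")
pr((P[...,2]>40)&(P[...,2]<100)&(u>260)&(u<292)&(v>150)&(v<190),"nose")
pr((P[...,2]>29)&(P[...,2]<34)&(u>300)&(u<340)&(v<150),"cheek")
E
python3 p.py|tail -4; python3 -c "
from h import *
to(608,188,200,-7.2)"
```

```text
mirror top 3957 x [-7.4 -6.5 -0.7  5.3  5.9] y [-39.8 -36.6   8.1  37.6  38.7] slope -0.007
backstop 1871 x [11.6 13.6 24.9 35.4 36.8] y [-44.5 -41.1   5.7  42.8  44.8] slope -0.041
nose 459 x [-69.4 -67.9 -49.2 -42.4 -41.6] y [-14.7 -12.5   1.4  14.2  15.2] slope 0.017
cheek 323 x [-19.5 -19.5 -13.3  10.   11.6] y [20.2 21.5 47.8 55.2 55.3] slope 0.316
at [607.3 186.8 273.1] tool-y yaw -6.83 tilt [-0.  0. -1.] shift units [0.0026 0.0011 0.1462] roll units 0.008 F [ 0.2 -0.2 -2.5] t 9.2
```

```bash
python3 -m inch '[[0.001,0.004,0.02,0.006],[0,0,0.04,0],[0,0,0.04,0],[0,0,0.04,0],[0,0,0.04,0],[0,0,0.03,0],[0,0,0.025,0],[0,0,0.015,0],[0,0,0.01,0],[0,0,0,0],[0,0,0,0]]'
python3 - <<'E'
from h import *
to(608+2*.992,188-.25,133,-7.2)
s=snapshot("scene"); save(s,"s3.png",(320,120,430,230),5)
E
```

```text
clock: 10.3
eef_pos: [609.9, 187.0, 143.9]
eef_rot: [0.75, 0.662, 0.0, 0.0]
ft_force: [0.5, -0.4, -1.3]
opening: 12.0
finger_force: 70.5
at [609.9 187.  143.9] tool-y yaw -7.14 tilt [ 0.001  0.    -1.   ] shift units [0.0014 0.0001 0.0218] roll units 0.001 F [ 0.5 -0.4 -1.3] t 10.3
```

View pics/s3.png

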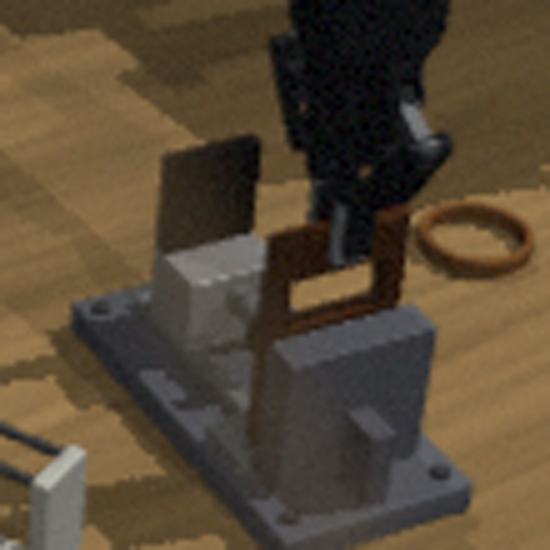

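The mirror hangs upright in front of the backstop, with its bottom about 31 mm above the table and level with the lip. I'll lower it in small steps until it touches.

```bash
python3 -m inch '[[0.001,0,0.006,0],[0,0,0.006,0],[0,0,0.004,0],[0,0,0.002,0],[0,0,0,0],[0,0,0,0],[0,0,0,0]]'
python3 -m inch '[[0,0,0.002,0],[0,0,0,0],[0,0,0,0]]'
python3 -m inch '[[0,0,0.002,0],[0,0,0,0],[0,0,0,0]]'
```

```text
clock: 11.05
eef_pos: [609.6, 187.5, 134.4]
eef_rot: [0.75, 0.662, 0.0, 0.0]
ft_force: [0.3, -0.3, -1.8]
opening: 12.4
finger_force: 70.5
clock: 11.35
eef_pos: [609.4, 187.5, 133.3]
eef_rot: [0.75, 0.662, -0.0, -0.0]
ft_force: [-0.6, 0.5, -1.7]
opening: 11.9
finger_force: 70.5
clock: 11.65
eef_pos: [609.8, 187.5, 133.0]
eef_rot: [0.75, 0.662, 0.0, 0.0]
ft_force: [-0.2, -0.9, 3.9]
opening: 12.5
finger_force: 71.2
```

It has touched the floor: the vertical force went from -1.7 to +3.9 N at TCP z = 133, as expected. Releasing and rising.

```bash
python3 -m inch '[[0,0,0,0],[0,0,0,0],[0,0,0,0],[0,0,0,0],[0,0,0,0],[0,0,0,0]]' 0.7 20
python3 -m inch '[[0,0,-0.01,0],[0,0,-0.03,0],[0,0,-0.04,0],[0,0,-0.04,0],[0,0,-0.04,0],[0,0,-0.02,0],[0,0,0,0],[0,0,0,0]]'
cat > chk.py <<'E'
from h import *; import sys
s=snapshot("wrist");P=wcloud(s);hsv=cv2.cvtColor(s["pixels"],cv2.COLOR_RGB2HSV);v,u=np.mgrid[0:400,0:640]
a=np.radians(-7.2);E=np.array([[np.cos(a),-np.sin(a)],[np.sin(a),np.cos(a)]])
Q=P.copy();Q[...,:2]=(P[...,:2]-[608,188])@E
def pr(m,n):
    q=Q[m]
    if len(q)<9: print(n,len(q));return
    print(n,len(q),"x",np.percentile(q[:,0],[2,50,98]).round(1),"y",np.percentile(q[:,1],[1,50,99]).round(1),"z",np.percentile(q[:,2],[2,50,98]).round(1),"slope",np.round(np.polyfit(q[:,1],q[:,0],1)[0],3))
ins=(abs(Q[...,0])<40)&(abs(Q[...,1])<60); br=(hsv[...,1]>100)&(hsv[...,2]<150)
pr(ins&br&(Q[...,2]>143)&(Q[...,2]<156),"mirror top"); pr(ins&br&(Q[...,2]>30)&(Q[...,2]<95),"mirror low")
pr((abs(Q[...,1])<45)&(Q[...,0]<-50)&(Q[...,0]>-160)&(Q[...,2]>131)&(Q[...,2]<140),"handle top")
pr((abs(Q[...,1])<20)&(Q[...,0]<-0)&(Q[...,0]>-60)&(Q[...,2]>45)&(Q[...,2]<80)&(hsv[...,2]<60),"pad")
save(s,sys.argv[1]); to(608-124*.992,188+124*.1253,200,-7.2)
E
python3 chk.py w4.png
```

```text
clock: 12.25
eef_pos: [609.5, 187.5, 132.2]
eef_rot: [0.75, 0.662, -0.0, -0.0]
ft_force: [0.7, -0.6, -0.8]
opening: 59.7
finger_force: 0.0
clock: 13.05
eef_pos: [609.2, 187.5, 221.7]
eef_rot: [0.75, 0.662, -0.0, -0.0]
ft_force: [0.1, -1.2, 0.2]
opening: 59.7
finger_force: 0.0
mirror top 1851 x [-4.3  2.3  8.7] y [-39.    3.   38.9] z [148.3 150.3 151.6] slope 0.003
mirror low 107 x [-3.5  2.5 11.5] y [-26.7  38.8  39.4] z [34.1 64.7 94.8] slope -0.149
handle top 884 x [-129.1 -122.2 -118. ] y [-28.3   2.   29.3] z [131.5 135.8 137.3] slope 0.0
pad 325 x [-49.5 -44.5 -41.9] y [-13.7   2.6  16. ] z [49.9 72.5 77. ] slope -0.028
at [608.9 187.4 221.2] tool-y yaw -7.14 tilt [-0.002 -0.    -1.   ] shift units [ 0.0012 -0.2498  0.0428] roll units 0.001 F [-0.1 -0.2 -0.7] t 13.1
```

View pics/w4.png

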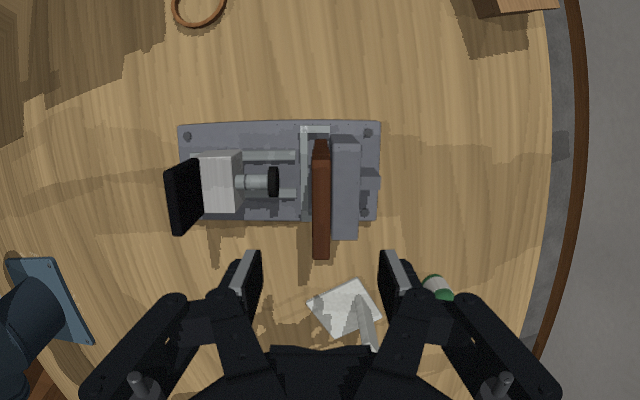

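The mirror stands free in the channel with its bar at (321,200), its top at z = 150, x = +2 and y = 0 in the press frame. The handle is at (183,197). Next I'll move over the handle and pinch it.

```bash
python3 -m inch '[[0.001,-0.02,0,0],[0,-0.05,0,0],[0,-0.05,0,0],[0,-0.05,0,0],[0,-0.05,0,0],[0,-0.03,0,0],[0,0,0,0],[0,0,0,0],[0,0,0,0]]'
python3 -m inch '[[0,0,0.03,0],[0,0,0.04,0],[0,0,0.04,0],[0,0,0.04,0],[0,0,0.04,0],[0,0,0.02,0],[0,0,0.006,0],[0,0,0,0],[0,0,0,0]]'
python3 -c "
from h import *
to(608-124*.992,188+124*.1253,113,-7.2)"
python3 -m inch '[[0,0,0,0],[0,0,0,0],[0,0,0,0],[0,0,0,0],[0,0,0,0],[0,0,0,0],[0,0,0,0],[0,0,0,0]]' 0 80
python3 -c "
from h import *
to(608-74*.992,188+74*.1253,113,-7.2)"
```

```text
clock: 14.0
eef_pos: [486.2, 203.4, 222.1]
eef_rot: [0.75, 0.662, 0.0, 0.0]
ft_force: [0.5, -0.0, 0.4]
opening: 59.6
finger_force: 0.0
clock: 14.9
eef_pos: [486.4, 203.6, 115.1]
eef_rot: [0.75, 0.662, 0.001, 0.0]
ft_force: [-0.3, -0.8, 1.2]
opening: 60.2
finger_force: 0.0
at [486.4 203.6 115.1] tool-y yaw -7.15 tilt [ 0.002  0.    -1.   ] shift units [-0.0005 -0.0028  0.0043] roll units 0.001 F [-0.3 -0.8  1.2] t 14.9
clock: 15.7
eef_pos: [485.2, 203.7, 115.0]
eef_rot: [0.75, 0.662, 0.0, -0.0]
ft_force: [-3.2, 0.1, 5.5]
opening: 10.2
finger_force: 79.1
at [485.2 203.7 115. ] tool-y yaw -7.14 tilt [-0.  0. -1.] shift units [-0.0004  0.0996  0.004 ] roll units 0.001 F [-3.2  0.1  5.5] t 15.7
```

```bash
python3 -m inch '[[0,0.008,0,0],[0,0.012,0,0],[0,0.012,0,0],[0,0.012,0,0],[0,0.012,0,0],[0,0.01,0,0],[0,0.006,0,0],[0,0,0,0],[0,0,0,0]]'
python3 -c "
from h import *
to(608-74*.992,188+74*.1253,115,-7.2)"
python3 -m inch '[[0,0.003,0,0],[0,0.003,0,0],[0,0.003,0,0],[0,0.003,0,0],[0,0.003,0,0],[0,0,0,0],[0,0,0,0]]'
python3 chk.py w5.png
```

```text
clock: 16.6
eef_pos: [520.1, 199.2, 115.0]
eef_rot: [0.75, 0.662, -0.001, -0.001]
ft_force: [-6.2, 0.3, 8.2]
opening: 10.2
finger_force: 79.4
at [520.1 199.2 115. ] tool-y yaw -7.14 tilt [-0.002  0.    -1.   ] shift units [-0.0002  0.0293 -0.0001] roll units 0.001 F [-6.2  0.3  8.2] t 16.6
clock: 17.3
eef_pos: [526.5, 198.4, 115.0]
eef_rot: [0.75, 0.662, -0.001, -0.001]
ft_force: [-8.8, 0.0, 9.7]
opening: 10.1
finger_force: 79.7
mirror top 3623 x [-3.   1.6 10.4] y [-27.1  12.1  39.4] z [143.6 150.  151.3] slope -0.009
mirror low 1607 x [-10.2  -2.2   8.2] y [-38.6  29.7  39.6] z [32.7 81.4 94.9] slope 0.042
handle top 3159 x [-97.6 -81.8 -65.9] y [-26.8   7.6  30.1] z [131.7 136.  139.2] slope -0.002
pad 758 x [-11.1  -9.   -3. ] y [-15.1   5.2  15.9] z [50.5 71.7 76.8] slope 0.052
at [526.5 198.4 115. ] tool-y yaw -7.13 tilt [-0.004  0.    -1.   ] shift units [-0.0002 -0.0842 -0.1697] roll units 0.002 F [-9.9  0.4 10. ] t 17.35
```

```bash
python3 -m inch '[[0,0.003,0,0],[0,0.003,0,0],[0,0.003,0,0],[0,0.003,0,0],[0,0.003,0,0],[0,0,0,0],[0,0,0,0],[0,0,0,0]]'
python3 chk.py w6.png; python3 -c "
from bench import *
import numpy as np
f=sense()['ft_force']; print(f)"
```

```text
clock: 18.15
eef_pos: [532.4, 197.7, 115.0]
eef_rot: [0.75, 0.662, -0.002, -0.002]
ft_force: [-13.2, 0.7, 11.5]
opening: 10.4
finger_force: 80.1
mirror top 3586 x [-2.9  1.8 10.6] y [-22.8  13.8  39.2] z [143.5 150.  151.4] slope -0.008
mirror low 1564 x [-10.3  -2.1   8.6] y [-38.6  30.4  39.6] z [32.2 80.4 94.8] slope 0.046
handle top 3155 x [-91.4 -75.8 -60. ] y [-26.7   7.5  30.1] z [131.6 136.1 139.1] slope -0.002
pad 754 x [-10.9  -8.7  -2.8] y [-14.3   5.2  16.1] z [51.4 71.6 76.8] slope 0.047
at [532.4 197.7 115. ] tool-y yaw -7.11 tilt [-0.007  0.    -1.   ] shift units [-0.0002 -0.0966 -0.1694] roll units 0.002 F [-13.5  -0.1  12.3] t 18.2
[-13.53170262  -0.13773094  12.29059629]
```

```bash
python3 -m inch '[[0,0.003,0,0],[0,0,0,0],[0,0,0,0],[0,0,0,0],[0,0,0,0]]'
python3 -c "
from h import *
s=snapshot('wrist');save(s,'w7.png',(180,90,400,280),3)"
```

```text
clock: 18.7
eef_pos: [533.5, 197.5, 115.0]
eef_rot: [0.75, 0.662, -0.003, -0.002]
ft_force: [-13.7, 0.8, 14.2]
opening: 9.9
finger_force: 80.3
```

View pics/w7.png

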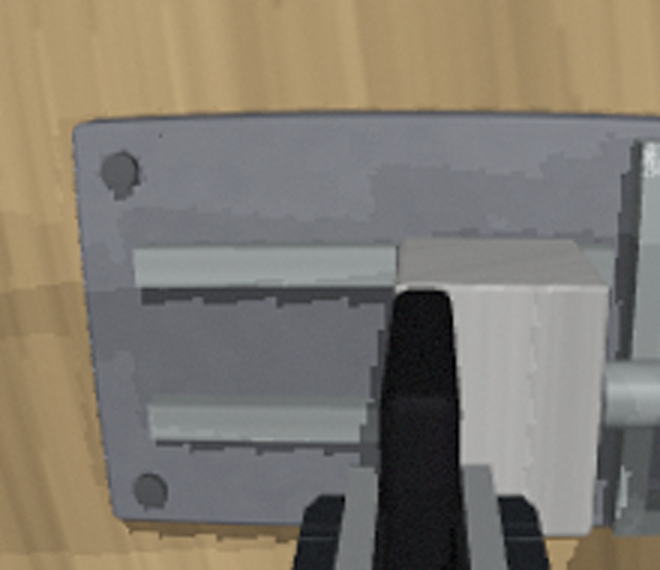

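The crop shows the handle pinched at (430,420) and the slide face at (605,400). No groove shows on the shank ahead of the face, so it has reached the face. The slide is about 49 mm forward at about 14 N, which puts the nose about 9 mm in. Handing in.

```bash
python3 -c "
from bench import *
print(job_done())"
```

```text
the job is handed in; nothing more can be done
None
```

I handed the job in at about 19 s with the mirror standing in the press channel and untouched by the robot; the gripper is still holding the handle about 49 mm forward at about 14 N, so the nose is about 9 mm in by estimate; no verdict came back.

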